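# Draw a split baduk board together with its turnbuckle

### The job

The two halves of the pale practice board still stand apart in their clamp. Swing the red-gripped lever of that clamp's brass turnbuckle all the way over to its stop, so that both threaded ends draw in and the halves close fully, then let go. Leave the dark steel turnbuckle of the other clamp, the lidded bowl and the bronze bell weight as they are.

Things in the scene. Friction and masses are not known exactly. Their poses are not given: they have to be found in the camera images.
- brass_sleeve (a joint): Angle (rad) of the brass sleeve (92 mm long) over the PALE board, about its level axis near_eye to far_eye. Seen from near to far its lever (10 mm bar) leans 0.95 rad LEFT of upright at 0, is upright at 0.95, leans 0.95 RIGHT at 1.9: hard stop, board closed. Starts at 0 to 0.5. Needs 0.2 N m (2 to 3 N at the grip), stays where left, draws each end in 5 mm per rad.
- brass_grip (a point): Centre of the red grip on the lever's end: disc 30 mm in diameter, 20 mm thick, flat faces looking along the sleeve's axis (pinch across them from above; it can pivot between the fingers). 95 mm from the axis, midway between the eyes: 140 mm above the bench at either end of its arc, 180 mm at the top.
- brass_near_eye (a point): Centre of the wooden end post on the robot's side of the pale board's clamp, on the sleeve's axis, 85 mm above the bench. x points along the axis to the far eye, z up. Posts are 25 mm thick along the axis, 70 mm wide, 105 mm high over the bench; each carries its half board (90 x 120 x 22 mm, top 41 mm above the bench).
- brass_far_eye (a point): The same point of the far end post. The eyes are 224 mm apart with the sleeve at 0 (19 mm gap between the halves), 205 mm apart when the halves touch; sleeve and lever stay midway between them.
- steel_sleeve (a joint): Bystander: the same angle of the dark steel turnbuckle with black grip on the other clamp, of the same build, whose darker board is already closed (1.9). Either clamp may be the left one; their centres are at least 0.3 m apart. Must not be turned.
- bowl: Bystander: lidded turned bowl of dark red-brown jujube wood, 116 mm in diameter, 92 mm high to the top of its lid knob, origin at the centre of its underside. Stands outside the two clamps.
- bell: Bystander: small bell-shaped bronze weight, 68 mm in diameter, 80 mm high, origin at the centre of its underside. Stands outside the two clamps.

How it is judged:
At the end, for the whole second after the job is handed in: The brass turnbuckle is turned to its stop (1.9 rad) within 0.2 rad and is still, its two eyes are less than 208 mm apart (board halves closed to within about 3 mm), the grip is released, the steel turnbuckle is still above 1.75 rad, and bowl and bell stand within 20 mm of where they were (value of joint brass_sleeve above 1.7 rad and distance between brass_near_eye and brass_far_eye below 0.208 m and velocity of joint brass_sleeve between -0.05 and 0.05 rad/s and value of joint steel_sleeve above 1.75 rad and distance of each of bowl, bell from where it was at the start of the episode below 0.02 m); the robot touches nothing.
It fails at once if the steel turnbuckle is turned back (value of joint steel_sleeve below 1.75 rad).
It fails at once if the bowl is shifted by more than 20 mm (distance of bowl from where it was at the start of the episode above 0.02 m).
It fails at once if the bell weight is shifted by more than 20 mm (distance of bell from where it was at the start of the episode above 0.02 m).
It also fails if it takes over 34 s, if anything falls off the work surface, if the arm or the gripper's body presses on something with over 40 N, if the wrist force passes 120 N, or if a joint passes its speed limit or range.

### The arm

A 7-joint arm with a two-finger parallel gripper is mounted at the origin on the work surface. World frame = base frame: x ahead of the robot, y to its left, z up, the work surface at z = 0. Lengths are in m, angles in rad, forces in N, time in s.
With the tool pointing down it reaches from about 0.4 to 0.875 m from the base axis. Payload 19.3 kg.
Tool frame: the origin (TCP) lies at the very end of the fingers, on their centre line; the grasp point (between the pads) lies 19 mm behind it; z points along the fingers, y is the line along which they close (so a half turn about z gives the same grasp; the last joint's range is limited). The gripper opens to 85 mm and grips with 20 to 120 N. Pads are 22 mm wide; open, the fingers measure 114 mm over their backs; the gripper's body (76 mm by 85 mm) begins 54 mm behind the grasp point. The pads swing forward as they close: fully open they stand 13 mm farther back than shut.
Start: joints at [-1.187, 0.521, -0.036, 1.599, 0.021, 1.021, -0.113], TCP at [0.274, 0.562, 0.231] pointing down, gripper open.
Joint ranges: [-2.91, 2.91], [-0.3, 2.13], [-1.5, 1.42], [0.17, 2.43], [-1.26, 4.41], [0.16, 1.93], [-2.52, 2.52]. Speed limits (rad/s): [1.89, 1.89, 2.39, 2.39, 3.01, 3.01, 3.01].

### API

Orientations are given as [roll, pitch, yaw] about the fixed x, y, z axes, in that order (R = Rz(yaw) Ry(pitch) Rx(roll)).
In Python, from workcell import monitor, optics, job_done gives the robot as it stands.
- The arm moves only by the shell command python3 -m handwheel 'ROWS' [FORCE]. ROWS is JSON, a list of rows, each an object of numbers: "dx", "dy", "dz": the shift along the tool's x, y, z in cm; "wx", "wy", "wz": the turn, a rotation vector about the tool's x, y, z in rad; "claw": the opening in per cent of the stroke, from 0 (shut) to 100 (fully open). A call has 1 to 8 rows; each row shifts and turns the commanded pose from where the row before left it, along the tool's axes as they then stand; what a row does not reach is not made up. A row lasts 1/8 s, in which the tool goes at most 62.5 mm and 10.7 degrees, less where a joint would pass 70% of its speed; a pose out of reach is approached as far as the arm can. A call with a gripper value outside its range is refused whole. The fingers move at their own pace and stop on an object; FORCE is the grip in N (left out, the last holds). Time passes only in rows, so rows that do not move let the fingers close. It gives the time, the measured TCP pose, the force, the opening and the grip force at its end, in the units of the state.
- monitor.observe(): the state, without advancing time (a new reading comes with each control period).
- optics.grab_frame(name): name is "scene" or "side" or "wrist"; returns a dict with "frame" (480x640x3 uint8, blue, green, red), "fovy" (degrees; the focal length in pixels is half the picture's height over the tangent of half this angle, whatever the lens; pixels are square), "cx", "cy" (the principal point, pixels), "R" (3x3) and "t" (3): a world point X has camera coordinates R X + t. Camera axes: x right, y down, z forward; pixel columns grow to the right and rows downward; lengths in m; the calibration is good to about 2 mm. The wrist camera is an equidistant fisheye: a pixel r from the principal point sees the ray r / f radians off the axis. A picture is of the moment at which its call begins. There is no depth.
- job_done(): hands the job in; it is judged then, once.
Trained networks look in the newest picture that a camera, given by its name, has taken for a name from the list of things; names that differ only in an ending like _2 or _b are one class to them, and where a whole thing is asked for, a point or a joint stands for the part that bears it (a point fixed in the world has none). Each returns a list of dicts, best first, with "p" (0 to 1); they miss things now and then, are a little off and sometimes report something else, mostly with a low value. They report only what shows in the picture. A call takes as long as a camera call.
- optics.masks_of(name, camera): "region" (480x640 bool, what is visible of it) and "rect" ([left, top, width, height] in pixels, round what is visible of it).
The state is a dict: "clock": time; "qpos": joint angles; "qd": joint speeds; "joint_efforts": joint torques, N m; "position": TCP position; "tool_rot": TCP orientation; "force": force on the tool from outside, world axes, zero at the start; "moment": the same for the moment, N m; "grip_width": finger opening in m; "finger_force": force on a finger pad.
Only numpy, scipy, OpenCV 4.12 (cv2) and the standard library are available. Lean on these libraries where they do the work, as an engineer would, in place of code of your own. Each camera call takes 0.05 s, during which the arm holds its last target. There are 200 camera calls.

## Working session

There is one attempt and no reset: what is moved stays moved. The work goes in short steps, Python scripts to look and compute and a shell command to move; the robot and the scene stay as the last step left them, time stands still between calls to the robot, and variables do not carry over. Pictures are saved under pics/ and viewed, at most 10 in all, crops included, and the job is handed in when it is done.

```bash
mkdir -p pics
cat > h.py <<'E'
import numpy as np, cv2
from workcell import monitor, optics
E
python3 - <<'E'
from h import *
for c in ("scene","side"):
    g=optics.grab_frame(c); cv2.imwrite(f"pics/{c}0.png",g["frame"])
    print(c,g["fovy"],g["cx"],g["cy"],np.round(g["R"],3).tolist(),np.round(g["t"],3))
    for n in ("brass_grip","brass_near_eye","brass_far_eye","brass_sleeve","steel_sleeve","bowl","bell"):
        for d in optics.masks_of(n,c)[:3]:
            m=d["region"]; ys,xs=np.nonzero(m); print(n,round(d["p"],2),d["rect"],xs.mean().round(1),ys.mean().round(1))
s=monitor.observe();print(s)
E
```

```text
scene 45.69407389498287 321.76557909652007 232.53300715286383 [[-0.886, 0.462, -0.022], [0.301, 0.54, -0.786], [-0.352, -0.703, -0.618]] [ 0.492 -0.081  1.637]
brass_grip 0.81 [345.3, 254.4, 43.0, 37.6] 367.3 274.4
brass_near_eye 0.66 [358.8, 246.1, 56.4, 69.4] 390.6 281.8
brass_far_eye 0.64 [308.9, 284.2, 69.8, 50.3] 339.3 308.8
brass_sleeve 0.97 [342.8, 256.9, 39.8, 37.8] 366.6 274.3
steel_sleeve 0.57 [286.1, 166.5, 32.1, 47.2] 299.8 193.7
bowl 0.78 [415.1, 371.4, 61.6, 62.3] 445.1 402.8
bell 0.69 [267.3, 151.0, 17.1, 27.1] 273.9 165.2
side 46.49881528240834 324.5344302311504 241.44375403626492 [[0.925, -0.379, 0.02], [-0.244, -0.633, -0.735], [0.291, 0.675, -0.678]] [-0.523  0.212  1.463]
brass_grip 0.98 [284.9, 175.1, 27.3, 43.8] 292.6 202.6
brass_near_eye 0.78 [256.5, 209.9, 49.0, 38.8] 275.8 231.0
brass_far_eye 0.92 [290.1, 186.4, 46.2, 49.2] 317.1 215.9
brass_sleeve 0.9 [281.0, 177.9, 31.2, 43.5] 293.3 202.6
steel_sleeve 0.72 [316.4, 282.6, 37.2, 22.1] 336.5 291.1
bowl 0.65 [245.8, 151.4, 36.1, 29.3] 266.3 164.6
bell 0.76 [354.8, 391.0, 28.0, 36.1] 368.1 409.9
{'clock': 0.8, 'qpos': array([-1.18720895,  0.52137468, -0.03630215,  1.59950733,  0.02120699,
        1.02108276, -0.1128029 ]), 'qd': array([-0.00053904,  0.0009339 , -0.00113379, -0.00049999,  0.00184431,
       -0.00061971, -0.00062396]), 'joint_efforts': array([ 8.61653971e-04, -9.26776171e+01,  1.97816446e+00, -3.70250094e+01,
        1.79024023e-02,  1.77043530e-03, -7.56802979e-05]), 'position': array([0.27400341, 0.5617311 , 0.23130391]), 'tool_rot': array([3.14157963e+00, 2.85859530e-06, 2.68776510e+00]), 'force': array([-0.12753026, -0.30590366,  0.32312914]), 'moment': array([-0.00921419, -0.01152625, -0.03452907]), 'finger_force': 0.0, 'grip_width': 0.08540954207855148}
```

View pics/scene0.png

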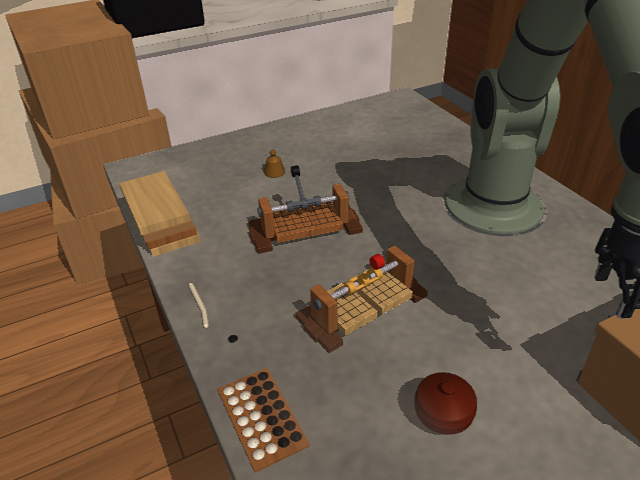

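View pics/side0.png

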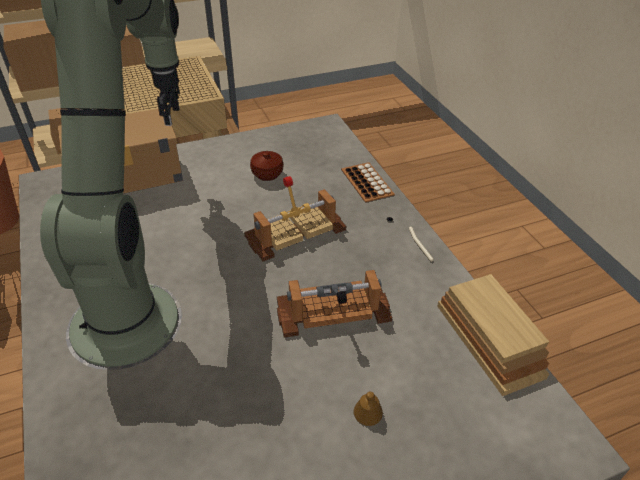

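The scene view shows the brass clamp at about (360,295), with its red grip at (377,262). The steel clamp is at (305,210), the bell at (274,163) and the bowl at (446,402). The side view agrees: red grip at (288,181), brass posts at (262,228) and (328,208). I'll triangulate and fit next.

```bash
cat > h.py <<'E'
import numpy as np, cv2
from workcell import monitor, optics
from scipy.optimize import least_squares
def proj(g,X):
    c=np.atleast_2d(X)@np.array(g["R"]).T+np.array(g["t"]); f=240/np.tan(np.radians(g["fovy"])/2)
    return c[:,:2]/c[:,2:]*f+[g["cx"],g["cy"]]
def tri(gs,uv):
    return least_squares(lambda X:np.concatenate([proj(g,X)[0]-p for g,p in zip(gs,uv)]),[.6,.1,.1])
def red(g):
    b,gr,r=[g["frame"][...,i].astype(int) for i in range(3)]
    m=((r>110)&(gr<45)&(b<45)).astype(np.uint8)
    n,l,s,c=cv2.connectedComponentsWithStats(m); k=1+np.argmax(s[1:,4]); return c[k],s[k]
def post(c,a,w):  # 8 corners, c on axis
    u=np.array([np.cos(a),np.sin(a),0]);v=np.array([-u[1],u[0],0])
    return np.array([[c[0],c[1],0]+i*.0125*u+j*.035*v+[0,0,k] for i in(-1,1) for j in(-1,1) for k in(.041,.105)])
E
python3 - <<'E'
from h import *
gs=[];P={};ims=[]
for c in ("scene","side"):
    g=optics.grab_frame(c);gs.append(g)
    for n in("brass_near_eye","brass_far_eye"):
        d=optics.masks_of(n,c)[0];ys,xs=np.nonzero(d["region"]);P.setdefault(n,[]).append([xs.mean(),ys.mean()])
rd=[red(g) for g in gs];print(rd)
G=tri(gs,[r[0] for r in rd]);print("grip",G.x,G.cost)
E=[]
for n in P: t=tri(gs,P[n]);print(n,t.x,t.cost);E.append(t.x)
d=(E[1]-E[0])[:2];yaw=np.arctan2(d[1],d[0]);L=np.hypot(*d);print("yaw",yaw,L)
u=np.array([np.cos(yaw),np.sin(yaw)]);mid=(E[0]+E[1])[:2]/2
print("mid",mid,"lat",(G.x[:2]-mid)@[-u[1],u[0]],"along",(G.x[:2]-mid)@u)
for g,c in zip(gs,("scene","side")):
    im=g["frame"].copy();x0,y0=(280,220) if c=="scene" else (220,150)
    im=cv2.resize(im[y0:y0+150,x0:x0+160],None,fx=4,fy=4,interpolation=2)
    ims.append(im)
cv2.imwrite("pics/crop.png",cv2.resize(np.hstack(ims),(800,375)))
for i,im in enumerate(ims): cv2.imwrite(f"pics/crop{i}.png",im)
E
```

```text
[(array([378.85046729, 260.        ]), array([372, 254,  13,  14, 107], dtype=int32)), (array([288.44444444, 180.22222222]), array([284, 177,   9,   7,  36], dtype=int32))]
grip [0.52970273 0.2142046  0.17397566] 1.5539917040852875
brass_near_eye [0.46276072 0.16360111 0.03878214] 4.755077196675546
brass_far_eye [0.60705914 0.1817276  0.03755226] 2.5519662695001566
yaw 0.12496353574370504 0.14543247158015896
mid [0.53490993 0.17266435] lat 0.0418653374104175 along 1.0916100734746232e-05
```

View pics/crop0.png

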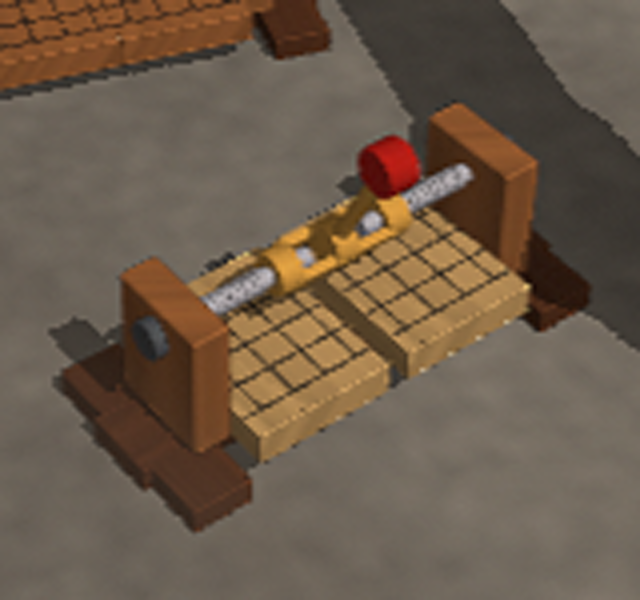

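View pics/crop1.png

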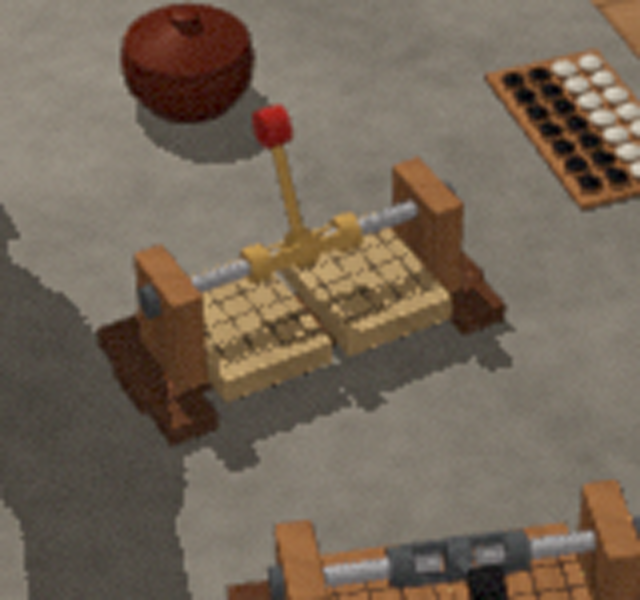

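Both crops show the post-top corners and the red grip clearly. The grip is at (388,167) in crop0 and (272,126) in crop1. I'll fit the clamp model to these points.

Run:
```python
from h import *
gs=[optics.grab_frame(c) for c in("scene","side")]
# order: near(outer-,outer+,inner-,inner+), far(outer-,outer+,inner-,inner+), grip
S=np.array([(460,102),(537,160),(429,118),(507,178),(122,275),(195,340),(152,258),(228,320),(388,167)])/4+[280,220]
D=np.array([(176,303),(137,253),(200,290),(160,247),(462,203),(416,158),(440,213),(393,166),(272,126)])/4+[220,150]
def pts(p):
    x,y,a,q=p;L=.224-.01*q;u=np.array([np.cos(a),np.sin(a),0]);v=np.array([-u[1],u[0],0]);m=np.array([x,y,0])
    o=[]
    for s in(-1,1):
        for k in(1,-1):
            for j in(-1,1): o.append(m+s*(L/2+k*.0125)*u+j*.035*v+[0,0,.105])
    t=.95-q; o.append(m+[0,0,.085]+.095*(np.sin(t)*v+[0,0,np.cos(t)])); return np.array(o)
f=lambda p:np.concatenate([(proj(gs[0],pts(p))-S).ravel(),(proj(gs[1],pts(p))-D).ravel()])
r=least_squares(f,[.535,.17,.12,.2]);print(r.x,np.abs(r.fun).max());print(r.fun.reshape(2,-1,2).round(1).tolist())
print(pts(r.x)[-1])
np.save("fit.npy",r.x)
```

```text
[0.53728535 0.17051847 0.13857364 0.48100498] 1.9157683777277725
[[[-0.5, -1.1], [0.6, 0.0], [-0.9, -1.0], [-0.1, -0.1], [-1.6, -1.2], [-0.8, 1.3], [0.4, -1.7], [0.6, 1.1], [-0.2, -0.1]], [[-1.1, 0.5], [-1.7, -0.8], [0.8, 0.9], [0.3, -1.9], [0.6, -0.3], [0.4, -1.4], [-1.0, -0.3], [-0.8, -1.0], [-0.3, -0.3]]]
[0.53135416 0.21304591 0.16974218]
```

```bash
python3 -m handwheel '[{"wz":0.163,"claw":100},{"wz":0.163},{"wz":0.163},{"wz":0.163},{"wz":0.163},{"wz":0.163}]' 40
python3 -m handwheel '[{"dx":-4.76,"dy":2.58},{"dx":-4.76,"dy":2.58},{"dx":-4.76,"dy":2.58},{"dx":-4.76,"dy":2.58},{"dx":-4.76,"dy":2.58},{"dx":-4.76,"dy":2.58},{"dx":-4.76,"dy":2.58},{"dx":-4.76,"dy":2.58}]'
cat >> h.py <<'E'
def axes(q,G=None):  # tool displacement (cm, tool axes) to grasp at lever angle q; and rot error
    from scipy.spatial.transform import Rotation as Ro
    x,y,a,_=np.load("fit.npy");t=.95-q;v=np.array([-np.sin(a),np.cos(a),0])
    T=np.array([x,y,.085-.019])+.095*(np.sin(t)*v+[0,0,np.cos(t)])
    s=monitor.observe();R=Ro.from_euler("xyz",s["tool_rot"]).as_matrix()
    Rd=Ro.from_euler("xyz",[np.pi,0,a+np.pi/2]).as_matrix()
    print(q,"d cm",(R.T@(T-s["position"])*100).round(2),"w",Ro.from_matrix(R.T@Rd).as_rotvec().round(3),"target",T.round(4),"clock",s["clock"])
E
python3 - <<'E'
from h import *
g=optics.grab_frame("wrist");cv2.imwrite("pics/w1.png",g["frame"])
axes(.48);print(red(g),g["fovy"],g["cx"],g["cy"])
E
```

```text
0.48 d cm [-38.41 -20.05   8.06] w [-0.     0.     0.978] target [0.5313 0.2131 0.1507] clock 1.25schema error: expected keys dx, dy, dz, wx, wy, wz, claw
schema error: expected keys dx, dy, dz, wx, wy, wz, claw
Traceback (most recent call last):
  File "h.py", line 12, in red
    n,l,s,c=cv2.connectedComponentsWithStats(m); k=1+np.argmax(s[1:,4]); return c[k],s[k]
                                                     ~~~~~~~~~^^^^^^^^^
ValueError: attempt to get argmax of an empty sequence
```

View pics/w1.png

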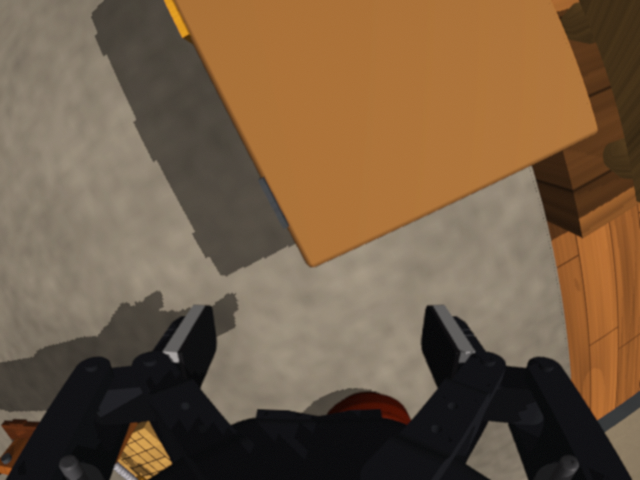

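The wrist view shows a carton ahead with its corner at (310,265), away from the way I'm going. The rows were refused because every key must be given, so I'll move clear first and then turn.

```bash
python3 -m handwheel '[{"dx":-4.8,"dy":-2.5,"dz":0,"wx":0,"wy":0,"wz":0,"claw":100},{"dx":-4.8,"dy":-2.5,"dz":0,"wx":0,"wy":0,"wz":0,"claw":100},{"dx":-4.8,"dy":-2.5,"dz":0,"wx":0,"wy":0,"wz":0,"claw":100},{"dx":-4.8,"dy":-2.5,"dz":0,"wx":0,"wy":0,"wz":0,"claw":100}]' 40
python3 -m handwheel '[{"dx":0,"dy":0,"dz":0,"wx":0,"wy":0,"wz":0.163,"claw":100},{"dx":0,"dy":0,"dz":0,"wx":0,"wy":0,"wz":0.163,"claw":100},{"dx":0,"dy":0,"dz":0,"wx":0,"wy":0,"wz":0.163,"claw":100},{"dx":0,"dy":0,"dz":0,"wx":0,"wy":0,"wz":0.163,"claw":100},{"dx":0,"dy":0,"dz":0,"wx":0,"wy":0,"wz":0.163,"claw":100},{"dx":0,"dy":0,"dz":0,"wx":0,"wy":0,"wz":0.163,"claw":100}]'
python3 -c "
from h import *
axes(.48)"
```

```text
clock: 1.75
position: [0.4036, 0.3863, 0.2315]
tool_rot: [3.141, 0.0, 2.688]
force: [0.5, 0.5, 0.0]
grip_width: 0.0852
finger_force: 0.0
clock: 2.5
position: [0.4027, 0.3877, 0.2314]
tool_rot: [3.141, -0.0, 1.704]
force: [-0.8, -0.1, 0.1]
grip_width: 0.0853
finger_force: 0.0
0.48 d cm [-19.02  10.42   8.07] w [ 0.    -0.    -0.005] target [0.5313 0.2131 0.1507] clock 2.5
```

```bash
python3 -m handwheel '[{"dx":-3.8,"dy":2.08,"dz":0,"wx":0,"wy":0,"wz":0,"claw":100},{"dx":-3.8,"dy":2.08,"dz":0,"wx":0,"wy":0,"wz":0,"claw":100},{"dx":-3.8,"dy":2.08,"dz":0,"wx":0,"wy":0,"wz":0,"claw":100},{"dx":-3.8,"dy":2.08,"dz":0,"wx":0,"wy":0,"wz":0,"claw":100},{"dx":-3.8,"dy":2.08,"dz":0,"wx":0,"wy":0,"wz":0,"claw":100},{"dx":0,"dy":0,"dz":0,"wx":0,"wy":0,"wz":0,"claw":100}]'
python3 - <<'E'
from h import *
axes(.48)
g=optics.grab_frame("wrist");cv2.imwrite("pics/w2.png",g["frame"]);f=240/np.tan(np.radians(g["fovy"])/2)
try:
    c,s=red(g);p=(c-[g["cx"],g["cy"]])/f;th=np.hypot(*p);d=np.array([*(p/th*np.sin(th)),np.cos(th)])
    R=np.array(g["R"]);C=-R.T@g["t"];w=R.T@d;print(s,"ray at z .1697:",C+w*(.1697-C[2])/w[2])
except Exception as e: print(e)
E
```

```text
clock: 3.25
position: [0.5337, 0.2108, 0.2314]
tool_rot: [3.141, 0.001, 1.705]
force: [0.3, 0.2, -0.7]
grip_width: 0.0854
finger_force: 0.0
0.48 d cm [ 0.27 -0.21  8.07] w [ 0.001  0.001 -0.004] target [0.5313 0.2131 0.1507] clock 3.25
[ 299  233   36   50 1653] ray at z .1697: [0.53233463 0.21343525 0.1697    ]
```

View pics/w2.png

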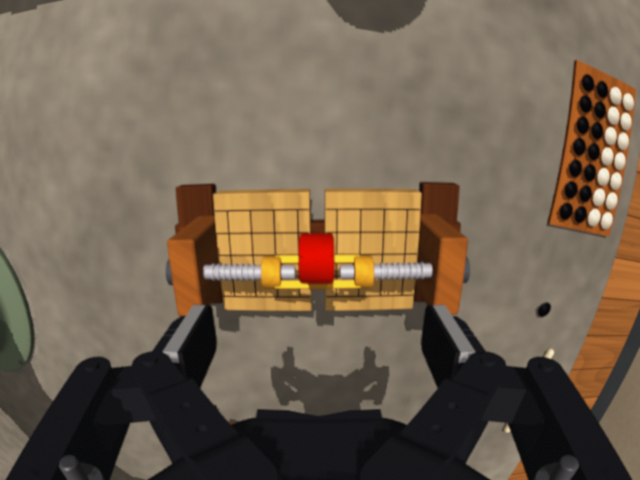

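The wrist view shows the red grip at (317,258), between the fingers and aligned with the jaw line. The fisheye ray agrees with the fit to about 1 mm. Next I descend and pinch.

```bash
python3 -m handwheel '[{"dx":0.25,"dy":-0.15,"dz":2.5,"wx":0,"wy":0,"wz":0,"claw":100},{"dx":0,"dy":0,"dz":2.5,"wx":0,"wy":0,"wz":0,"claw":100},{"dx":0,"dy":0,"dz":3,"wx":0,"wy":0,"wz":0,"claw":100},{"dx":0,"dy":0,"dz":0,"wx":0,"wy":0,"wz":0,"claw":100},{"dx":0,"dy":0,"dz":0,"wx":0,"wy":0,"wz":0,"claw":15},{"dx":0,"dy":0,"dz":0,"wx":0,"wy":0,"wz":0,"claw":15},{"dx":0,"dy":0,"dz":0,"wx":0,"wy":0,"wz":0,"claw":15},{"dx":0,"dy":0,"dz":0,"wx":0,"wy":0,"wz":0,"claw":15}]' 40
python3 -m handwheel '[{"dx":0,"dy":0,"dz":0,"wx":0,"wy":0,"wz":0,"claw":15},{"dx":0,"dy":0,"dz":0,"wx":0,"wy":0,"wz":0,"claw":15},{"dx":0,"dy":0,"dz":0,"wx":0,"wy":0,"wz":0,"claw":15},{"dx":0,"dy":0,"dz":0,"wx":0,"wy":0,"wz":0,"claw":15}]'
python3 -c "
from h import *
for q in (.48,.7,.95,1.2,1.45,1.7,1.9,1.95):axes(q)"
```

```text
clock: 4.3
position: [0.5318, 0.2165, 0.1522]
tool_rot: [3.138, -0.001, 1.71]
force: [5.7, 3.4, 6.0]
grip_width: 0.0196
finger_force: 45.7
clock: 4.8
position: [0.5317, 0.2166, 0.1522]
tool_rot: [3.138, -0.001, 1.71]
force: [8.7, 1.6, 2.8]
grip_width: 0.0194
finger_force: 45.1
0.48 d cm [-0.34 -0.09  0.15] w [ 0.003 -0.001  0.   ] target [0.5313 0.2131 0.1507] clock 4.8
0.7 d cm [-2.29 -0.08 -0.59] w [ 0.003 -0.001  0.   ] target [0.534  0.1938 0.158 ] clock 4.8
0.95 d cm [-4.64 -0.08 -0.89] w [ 0.003 -0.001  0.   ] target [0.5373 0.1705 0.161 ] clock 4.8
1.2 d cm [-6.99 -0.08 -0.59] w [ 0.003 -0.001  0.   ] target [0.5405 0.1472 0.158 ] clock 4.8
1.45 d cm [-9.2  -0.09  0.27] w [ 0.003 -0.001  0.   ] target [0.5436 0.1254 0.1494] clock 4.8
1.7 d cm [-11.12  -0.09   1.66] w [ 0.003 -0.001  0.   ] target [0.5462 0.1064 0.1355] clock 4.8
1.9 d cm [-12.37  -0.1    3.08] w [ 0.003 -0.001  0.   ] target [0.548  0.094  0.1213] clock 4.8
1.95 d cm [-12.64  -0.1    3.48] w [ 0.003 -0.001  0.   ] target [0.5483 0.0913 0.1173] clock 4.8
```

```bash
python3 -m handwheel '[{"dx":-0.95,"dy":0,"dz":-0.43,"wx":0,"wy":0,"wz":0,"claw":15},{"dx":-1.0,"dy":0,"dz":-0.3,"wx":0,"wy":0,"wz":0,"claw":15},{"dx":-1.15,"dy":0,"dz":-0.2,"wx":0,"wy":0,"wz":0,"claw":15},{"dx":-1.2,"dy":0,"dz":-0.08,"wx":0,"wy":0,"wz":0,"claw":15},{"dx":0,"dy":0,"dz":0,"wx":0,"wy":0,"wz":0,"claw":15}]'
python3 -c "
from h import *
for q in (.95,1.2,1.45,1.7,1.9,1.95):axes(q)"
```

```text
clock: 5.42
position: [0.5379, 0.1738, 0.1628]
tool_rot: [3.137, -0.001, 1.709]
force: [6.0, 1.3, 8.8]
grip_width: 0.0196
finger_force: 46.3
0.95 d cm [-0.32 -0.11  0.18] w [ 0.004 -0.001 -0.   ] target [0.5373 0.1705 0.161 ] clock 5.425
1.2 d cm [-2.67 -0.11  0.47] w [ 0.004 -0.001 -0.   ] target [0.5405 0.1472 0.158 ] clock 5.425
1.45 d cm [-4.87 -0.11  1.33] w [ 0.004 -0.001 -0.   ] target [0.5436 0.1254 0.1494] clock 5.425
1.7 d cm [-6.79 -0.12  2.72] w [ 0.004 -0.001 -0.   ] target [0.5462 0.1064 0.1355] clock 5.425
1.9 d cm [-8.05 -0.12  4.14] w [ 0.004 -0.001 -0.   ] target [0.548  0.094  0.1213] clock 5.425
1.95 d cm [-8.31 -0.13  4.53] w [ 0.004 -0.001 -0.   ] target [0.5483 0.0913 0.1173] clock 5.425
```

```bash
python3 -m handwheel '[{"dx":-1.2,"dy":0,"dz":0.08,"wx":0,"wy":0,"wz":0,"claw":15},{"dx":-1.15,"dy":0,"dz":0.22,"wx":0,"wy":0,"wz":0,"claw":15},{"dx":-1.15,"dy":0,"dz":0.37,"wx":0,"wy":0,"wz":0,"claw":15},{"dx":-1.05,"dy":0,"dz":0.5,"wx":0,"wy":0,"wz":0,"claw":15},{"dx":-1.0,"dy":0,"dz":0.63,"wx":0,"wy":0,"wz":0,"claw":15},{"dx":-0.92,"dy":0,"dz":0.76,"wx":0,"wy":0,"wz":0,"claw":15},{"dx":0,"dy":0,"dz":0,"wx":0,"wy":0,"wz":0,"claw":15}]'
python3 -c "
from h import *
for q in (1.7,1.9,1.95):axes(q)"
```

```text
clock: 6.3
position: [0.5471, 0.1087, 0.1367]
tool_rot: [3.137, 0.0, 1.708]
force: [8.7, -3.7, 4.9]
grip_width: 0.0196
finger_force: 54.9
1.7 d cm [-0.22 -0.12  0.12] w [ 0.004  0.    -0.001] target [0.5462 0.1064 0.1355] clock 6.3
1.9 d cm [-1.47 -0.13  1.55] w [ 0.004  0.    -0.001] target [0.548  0.094  0.1213] clock 6.3
1.95 d cm [-1.74 -0.13  1.94] w [ 0.004  0.    -0.001] target [0.5483 0.0913 0.1173] clock 6.3
```

```bash
python3 -m handwheel '[{"dx":-0.65,"dy":0,"dz":0.65,"wx":0,"wy":0,"wz":0,"claw":15},{"dx":-0.6,"dy":0,"dz":0.7,"wx":0,"wy":0,"wz":0,"claw":15},{"dx":-0.25,"dy":0,"dz":0.35,"wx":0,"wy":0,"wz":0,"claw":15},{"dx":0,"dy":0,"dz":0,"wx":0,"wy":0,"wz":0,"claw":15},{"dx":0,"dy":0,"dz":0,"wx":0,"wy":0,"wz":0,"claw":15}]'
python3 -c "
from h import *
for q in (1.85,1.9,1.95):axes(q)"
```

```text
clock: 6.92
position: [0.5492, 0.0943, 0.1199]
tool_rot: [3.137, 0.0, 1.709]
force: [7.8, -2.6, 5.0]
grip_width: 0.0192
finger_force: 56.6
1.85 d cm [ 0.27 -0.13 -0.52] w [ 0.004  0.    -0.   ] target [0.5476 0.0968 0.1251] clock 6.925
1.9 d cm [-0.02 -0.13 -0.14] w [ 0.004  0.    -0.   ] target [0.548  0.094  0.1213] clock 6.925
1.95 d cm [-0.28 -0.13  0.26] w [ 0.004  0.    -0.   ] target [0.5483 0.0913 0.1173] clock 6.925
```

```bash
python3 -m handwheel '[{"dx":-0.25,"dy":0,"dz":0.4,"wx":0,"wy":0,"wz":0,"claw":15},{"dx":0,"dy":0,"dz":0,"wx":0,"wy":0,"wz":0,"claw":15}]'
```

```text
clock: 7.18
position: [0.5496, 0.0918, 0.1159]
tool_rot: [3.137, 0.0, 1.709]
force: [8.9, -3.3, 5.0]
grip_width: 0.0193
finger_force: 56.9
```

```bash
python3 -m handwheel '[{"dx":-0.2,"dy":0,"dz":0.4,"wx":0,"wy":0,"wz":0,"claw":15},{"dx":0,"dy":0,"dz":0,"wx":0,"wy":0,"wz":0,"claw":15}]'
```

```text
clock: 7.42
position: [0.5499, 0.0911, 0.1141]
tool_rot: [3.136, -0.002, 1.71]
force: [-9.6, 2.2, 53.2]
grip_width: 0.0191
finger_force: 63.8
```

The force jumped to 53 N, so the lever is on its stop. I'll open, lift and check.

```bash
python3 -m handwheel '[{"dx":0,"dy":0,"dz":-0.15,"wx":0,"wy":0,"wz":0,"claw":15},{"dx":0,"dy":0,"dz":0,"wx":0,"wy":0,"wz":0,"claw":100},{"dx":0,"dy":0,"dz":0,"wx":0,"wy":0,"wz":0,"claw":100},{"dx":0,"dy":0,"dz":0,"wx":0,"wy":0,"wz":0,"claw":100},{"dx":0,"dy":0,"dz":0,"wx":0,"wy":0,"wz":0,"claw":100},{"dx":0,"dy":0,"dz":0,"wx":0,"wy":0,"wz":0,"claw":100}]'
python3 -m handwheel '[{"dx":0,"dy":0,"dz":-2,"wx":0,"wy":0,"wz":0,"claw":100},{"dx":0,"dy":0,"dz":-3,"wx":0,"wy":0,"wz":0,"claw":100},{"dx":0,"dy":0,"dz":-4,"wx":0,"wy":0,"wz":0,"claw":100},{"dx":0,"dy":0,"dz":-4,"wx":0,"wy":0,"wz":0,"claw":100},{"dx":0,"dy":0,"dz":0,"wx":0,"wy":0,"wz":0,"claw":100}]'
python3 - <<'E'
from h import *
g=optics.grab_frame("wrist");cv2.imwrite("pics/w3.png",g["frame"])
gs=[optics.grab_frame(c) for c in("scene","side")]
try:
    t=tri(gs,[red(x)[0] for x in gs]);print(t.x,t.cost)
except Exception as e: print(e)
E
```

```text
clock: 8.18
position: [0.5478, 0.0902, 0.1122]
tool_rot: [-3.141, 0.0, 1.71]
force: [-0.2, 1.1, 0.9]
grip_width: 0.0852
finger_force: 0.0
clock: 8.8
position: [0.549, 0.0904, 0.2449]
tool_rot: [3.137, -0.001, 1.71]
force: [0.2, -0.3, -0.1]
grip_width: 0.0855
finger_force: 0.0
[0.54674114 0.09471864 0.14418699] 1.0234158127867576
```

View pics/w3.png

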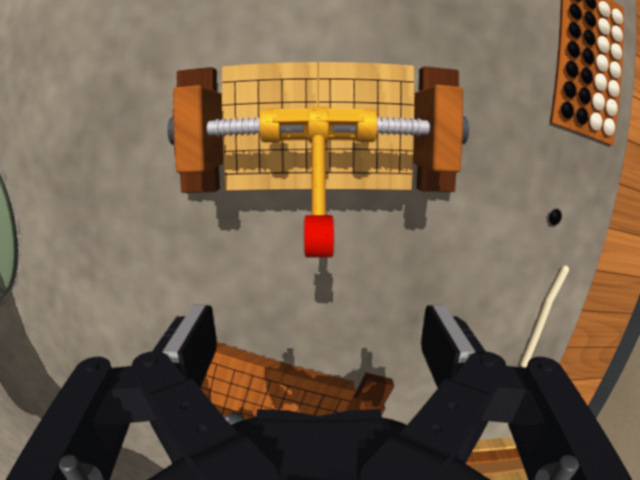

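The wrist view shows the halves closed at (318,125), with no gap between them. The lever is over to the right, its free grip at (319,236).

```bash
python3 -c "
from workcell import job_done
print(job_done())"
```

```text
the job is handed in; nothing more can be done
None
```

I swung the brass lever to its stop (contact force rose to 53 N), the pale board closed with no visible gap, I released the grip, and handed the job in at about 9 s; no verdict came back, and I didn't re-measure the steel turnbuckle, bowl or bell.

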